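# Clamp a well plate on the microplate shaker with a flat driver

### The arm

A 7-joint arm with a two-finger parallel gripper is mounted at the origin on a cart in front of the work surface, level with it; the furniture and walls round the work are solid. World frame = base frame: x ahead of the robot, y to its left, z up, the work surface at z = 0. Lengths are in m, angles in rad, forces in N, time in s.
With the tool pointing down it reaches from about 0.425 to 0.875 m from the base axis. Payload 8.4 kg.
Tool frame: the origin (TCP) lies on the centre line of the jaws, within the pads' length; the fingertips stand 25 mm ahead of it and the grasp point (between the pads) lies 6 mm ahead of it (ctrl.nose_length is the distance from the TCP to the fingertips, in m); x points along the fingers, y is the direction in which the jaws open and shut, and the axes are right-handed (so a half turn about x gives the same grasp; the last joint's range is limited). The gripper opens to 87 mm and grips with 3 to 60 N. Pads are 19 mm wide; open, the fingers measure 117 mm over their backs; the gripper's body (75 mm by 190 mm) begins 51 mm behind the grasp point.
Start: joints at [1.067, 0.333, 0.04, 1.465, -0.013, 1.343, -0.059], TCP at [0.256, -0.597, 0.248] pointing down, gripper open.
Joint ranges: [-2.58, 2.58], [-0.38, 2.09], [-1.3, 1.39], [0.25, 2.4], [-1.5, 4.64], [0.08, 2.09], [-2.65, 2.65]. Speed limits (rad/s): [2.22, 2.22, 2.79, 2.79, 3.14, 3.14, 3.14].

### API

Orientations are given as a rotation vector (axis times angle).
In Python, from station import ctrl, cams gives the robot as it stands.
- The arm moves only by the tool play_rows, never from a script. Its argument "deltas" is a list that holds one entry, the list of rows, each a list of 5 numbers: the shift along the tool's x, y, z in cm, then the turn about the tool's x in degrees, then the opening in per cent of the stroke, from 0 (shut) to 100 (fully open). A call has 1 to 20 rows; each row shifts and turns the pose as measured when the row begins, along the tool's axes as they then stand; what a row does not reach is not made up. A row lasts 1/12 s, in which the tool goes at most 41.7 mm and 7.16 degrees, less where a joint would pass 70% of its speed; a pose out of reach is approached as far as the arm can. A call with a gripper value outside its range is refused whole. The fingers move at their own pace and stop on an object; "squeeze" is the grip in N (left out, the last holds). Time passes only in rows, so rows that do not move let the fingers close. It gives the time, the measured TCP pose, the force and the opening at its end, in the units of the state.
- ctrl.observe(): the state, without advancing time (a new reading comes with each control period).
- cams.read_camera(name): name is "scene" or "side" or "wrist"; returns the picture (400x640x3 uint8, blue, green, red); there is no depth.
- cams.camera_info(name): a dict with "camera_matrix" (3x3 intrinsics, pixels), "R" (3x3) and "t" (3): a world point X has camera coordinates R X + t. Camera axes: x right, y down, z forward; pixel columns grow to the right and rows downward; lengths in m; the calibration is good to about 2 mm. A picture is of the moment at which its call begins: read the wrist's pose just before it. camera_info takes no time and is no camera call; for the wrist camera it gives the pose at the moment of the call.
- ctrl.job_done(): hands the job in, once; it reports no verdict.
The state is a dict: "clock": time; "qpos": joint angles; "joint_vel": joint speeds; "joint_torque": joint torques, N m; "ee_pos": TCP position; "ee_rot": TCP orientation; "wrist_force": force on the tool from outside, world axes, zero at the start; "moment": the same for the moment, N m; "finger_gap": finger opening in m.
Only numpy, scipy, OpenCV 4.12 (cv2) and the standard library are available. Lean on these libraries where they do the work, as an engineer would, in place of code of your own. Each camera call takes 0.05 s, during which the arm holds its last target. There are 200 camera calls.

### The job

Before the shaker run, clamp the well plate: take the flat driver from its stand, seat its blade in the slotted clamp screw and turn it clockwise until the cam holds the plate firmly against the sprung back fence, without forcing it. Then put the driver back upright in its hole in the stand. Work the screw and the plate with the driver only, and leave the timer and the tape roll where they are.

Things in the scene. Friction and masses are not known exactly. Their poses are not given: they have to be found in the camera images.
- shaker: White microplate shaker, 168 x 200 mm, fixed to the bench; its aluminium platform is 60 mm above the bench. Origin: centre of its underside; x points from the front panel (robot side) to the back fence, y to its left side, z up. Black side stops stand 2 mm clear of the plate's ends.
- clamp_screw: Slotted clamp screw on the platform, 45 mm in front of the shaker's centre: a brass head over an eccentric (cam) disc with a white nylon sleeve. Origin: on its vertical turning axis, at platform level; x along the slot toward the cam's lobe, z up. Clockwise from above tightens. Free, it drags with 0.11 N m (some 0.07 at a pause between steps) and it stays where it is left.
- screw_slot (a point): Centre of the screw's slot, on the turning axis at the level of the head's top face (21 mm above the platform); axes as the screw's. The slot is 4.2 mm wide, 5.5 mm deep, runs right across the 21 mm head and has 1.2 mm bevelled edges. The seated blade has about 0.2 rad of play; take up this play backwards before lifting out.
- cam_lobe (a point): Farthest point of the cam disc. The cam meets the plate after 0.2 to 1 rad of turning: the back fence is set by hand, differently each time, so that angle is found by feel. From there the fence's spring (8 N/mm) takes up and the torque climbs: at 0.15 to 0.18 N m on the driver the cam presses with 6 to 14 N, which is firm; above 0.22 N m is forcing it.
- plate: Clear 96-well plate, 86 x 128 x 15 mm, lying loose on the platform between cam, side stops and back fence with a few mm of play. Origin: centre of its underside; x along its 86 mm side, z up.
- driver: Flat driver, 142 mm long, about 0.1 kg, orange handle, hanging upright in the stand on its black collar (31 mm across, 6 mm thick). Origin: on its axis at the collar's underside; z up the handle, which ends at 72 mm. The steel blade below is 14 mm wide along x, 2.6 mm thick along y; a white line on the handle's end also runs along x.
- driver_handle (a point): On the driver's axis, 45 mm above its origin: middle of the hexagonal grip, 26 mm across flats, reaching from 14 to 66 mm above the origin. Its flats face along the driver's x and at 60 and 120 degrees from x.
- driver_tip (a point): Middle of the driver's blade edge, 70 mm below the driver's origin; axes as the driver's.
- stand_hole (a point): Centre of the 20 mm round hole in the top sheet of the grey tool stand (fixed; top sheet 110 x 56 mm, 78 mm above the bench, open below): this point is on the upper face, z up. The driver's collar rests on it. Two hex keys hang 38 mm to either side and rise 9 mm above the sheet.
- timer: Bystander: black timer standing loose on the bench behind the work, 58 mm wide, 66 mm high. Origin: centre of its underside.
- tape_roll: Bystander: yellow tape roll lying loose and flat on the bench to the left of the stand, 62 mm across, 19 mm high. Origin: centre of its underside.

How it is judged:
On the way, in this order (a step that is already met when the one before it is completed fails the run):
1. the driver's blade is seated in the screw's slot (tip at least 3 mm below the head's top, within 4 mm of its axis) (z of driver_tip in the frame of clamp_screw between 0.013 and 0.018 m and horizontal distance between driver_tip and clamp_screw below 0.004 m), for 0.2 s.
2. the cam grips the plate (over 4 N) with the blade still in the slot (contact force between clamp_screw and plate above 4 N and z of driver_tip in the frame of clamp_screw below 0.018 m and horizontal distance between driver_tip and clamp_screw below 0.005 m), for 0.2 s.
At the end, for the whole second after the job is handed in: The cam presses on the plate with 4 to 20 N; the plate lies flat and square on the shaker (within 0.03 rad), at rest; the driver hangs upright (within 0.08 rad) and still in the stand's hole, its collar down on the sheet (within 3 mm) (contact force between clamp_screw and plate between 4 and 20 N and angle between the x axis of plate and the x axis of shaker, either way round below 0.03 rad and angle between plate's own z axis and vertical below 0.03 rad and linear speed of plate below 0.01 m/s and horizontal distance between driver and stand_hole below 0.007 m and z of driver in the frame of stand_hole between -0.003 and 0.003 m and angle between driver's own z axis and vertical below 0.08 rad and linear speed of driver below 0.02 m/s); the robot touches nothing.
It fails at once if the plate is overtightened: the cam presses on it with more than 28 N (contact force between clamp_screw and plate above 28 N).
It fails at once if the fingers turn or push the screw (contact force between any of the fingers, the arm and clamp_screw above 1 N).
It fails at once if the fingers push the plate (contact force between any of the fingers, the arm and plate above 1 N).
It fails at once if the timer or the tape roll is shifted by more than 20 mm (distance of any of timer, tape_roll from where it was at the start of the episode above 0.02 m).
It also fails if it takes over 61 s, if anything falls off the work surface, if the arm or the gripper's body presses on something with over 40 N, if the wrist force passes 120 N, or if a joint passes its speed limit or range.

## Working session

There is one attempt and no reset: what is moved stays moved. The work goes in short steps, Python scripts to look and compute and a tool call to move; the robot and the scene stay as the last step left them, time stands still between calls to the robot, and variables do not carry over. Pictures are saved under pics/ and viewed, about 8 in all and at most 12, crops included, and the job is handed in when it is done.

Besides the shell and the picture viewer there is one more tool, called after "Call:" as name(argument=value, ...), one argument or row to a line, values as JSON. play_rows: Moves the arm, as the interface text tells. Its arguments: {"type":"object","properties":{"deltas":{"type":"array","items":{"type":"array","items":{"type":"array","items":{"type":"number"}}}},"squeeze":{"type":"number"}},"required":["deltas"]}

```bash
ls; mkdir -p pics
python3 - <<'E'
from station import ctrl,cams
import cv2,numpy as np
s=ctrl.observe();print(s)
for n in ("scene","side"):
    im=cams.read_camera(n);cv2.imwrite(f"pics/{n}0.png",im)
    i=cams.camera_info(n);print(n,i)
E
```

```text
pics
{'clock': 0.0, 'qpos': array([ 1.06679597,  0.33389622,  0.03987943,  1.46632885, -0.0133655 ,
        1.34328656, -0.05848141]), 'joint_vel': array([-5.83051528e-04, -1.26163052e-03, -1.63171645e-03, -2.06803076e-04,
       -1.93776606e-03, -7.46102450e-05,  3.08847878e-04]), 'joint_torque': array([-1.65951710e-04, -6.56366587e+01,  1.33481070e+00, -4.03803885e+01,
       -5.99250756e-02,  4.46264190e-02,  1.93109158e-04]), 'ee_pos': array([ 0.25577503, -0.59707027,  0.24664065]), 'ee_rot': array([ 1.99894625,  0.41192308, -1.9999158 ]), 'wrist_force': array([-0.43409389, -0.14749314, -0.85736993]), 'moment': array([-0.02811459,  0.01857947,  0.01487959]), 'finger_gap': 0.08703980981933336}
scene {'camera_matrix': array([[476.76999153,   0.        , 309.32130071],
       [  0.        , 476.76999153, 199.12603246],
       [  0.        ,   0.        ,   1.        ]]), 'R': array([[-0.86135228, -0.5078064 ,  0.01431456],
       [-0.28641886,  0.46217193, -0.83926238],
       [ 0.41956702, -0.72700053, -0.54353817]]), 't': array([0.53897052, 0.16690268, 1.04222227])}
side {'camera_matrix': array([[369.28364532,   0.        , 310.48266237],
       [  0.        , 369.28364532, 202.14532361],
       [  0.        ,   0.        ,   1.        ]]), 'R': array([[-0.96049741, -0.27704596,  0.02627286],
       [-0.12861561,  0.35820538, -0.92474155],
       [ 0.24678483, -0.89159096, -0.37968778]]), 't': array([0.5757743 , 0.11286527, 0.87236247])}
```

View pics/scene0.png

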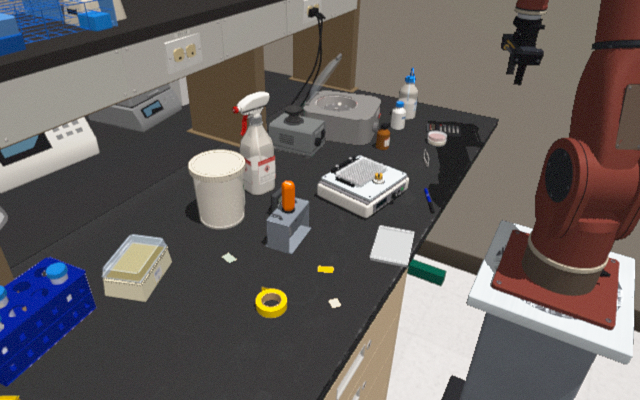

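View pics/side0.png

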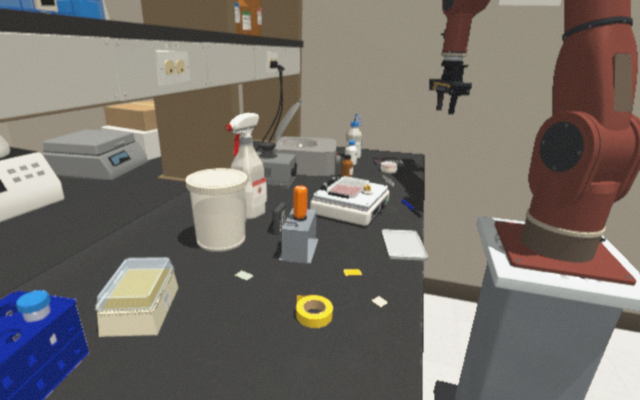

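The scene view has the orange driver at (288,195) in the grey stand, the brass screw on the shaker at about (379,178), and the tape roll at (271,303). The side view has the driver at (301,203) and the screw at (367,188). I'll triangulate these points.

```bash
cat > h.py <<'E'
from station import ctrl,cams
import cv2,numpy as np
from scipy.spatial.transform import Rotation as Ro
def P(i): return i["camera_matrix"]@np.c_[i["R"],i["t"]]
def ray(i,uv):
    d=i["R"].T@np.linalg.solve(i["camera_matrix"],[uv[0],uv[1],1]); c=-i["R"].T@i["t"]; return c,d/np.linalg.norm(d)
def plane(i,uv,z):
    c,d=ray(i,uv); return c+d*(z-c[2])/d[2]
def tri(i,a,j,b):
    X=cv2.triangulatePoints(P(i),P(j),np.float64(a).reshape(2,1),np.float64(b).reshape(2,1));return (X[:3]/X[3]).ravel()
def proj(i,X):
    x=P(i)@np.r_[X,1]; return x[:2]/x[2]
def mask(im,lo,hi):
    return cv2.inRange(cv2.cvtColor(im,cv2.COLOR_BGR2HSV),np.array(lo),np.array(hi))
def blobs(m,amin=4):
    n,_,st,ce=cv2.connectedComponentsWithStats(m); return [(st[k].tolist(),ce[k].round(1).tolist()) for k in range(1,n) if st[k,4]>=amin]
E
python3 - <<'E'
from h import *
S=cams.camera_info("scene");D=cams.camera_info("side")
a=cv2.imread("pics/scene0.png");b=cv2.imread("pics/side0.png")
for im,r in ((a,(260,165,330,230)),(b,(280,170,330,230))):
    x0,y0,x1,y1=r;m=np.zeros(im.shape[:2],np.uint8);m[y0:y1,x0:x1]=mask(im,(3,150,90),(16,255,255))[y0:y1,x0:x1]
    print("orange",blobs(m,10)); c=max(cv2.findContours(m,0,1)[0],key=cv2.contourArea);print(cv2.minAreaRect(c))
for im,r in ((a,(315,150,415,215)),(b,(310,170,395,225))):
    x0,y0,x1,y1=r;m=np.zeros(im.shape[:2],np.uint8);m[y0:y1,x0:x1]=mask(im,(12,60,60),(35,255,255))[y0:y1,x0:x1]
    print("brass",blobs(m,3))
for im,n in((a,"A"),(b,"B")):
    pass
print("drv",tri(S,(288,195),D,(301,203)),"screw",tri(S,(379,178),D,(367,188)))
ca=cv2.resize(a[145:260,250:420],None,fx=4.6,fy=4.6,interpolation=2);cv2.imwrite("pics/c0.png",ca)
E
```

```text
orange [([281, 180, 14, 31, 356], [287.9, 195.3])]
((287.5, 195.0), (30.0, 13.0), 90.0)
orange [([293, 187, 15, 32, 390], [299.8, 202.1])]
((300.0, 202.5), (31.0, 14.0), 90.0)
brass [([375, 173, 8, 7, 48], [378.3, 175.8])]
brass [([341, 170, 12, 7, 58], [345.6, 172.8]), ([364, 185, 7, 6, 39], [366.9, 187.4])]
drv [0.57215387 0.18742713 0.11594814] screw [ 0.45750781 -0.06989707  0.07152597]
```

View pics/c0.png

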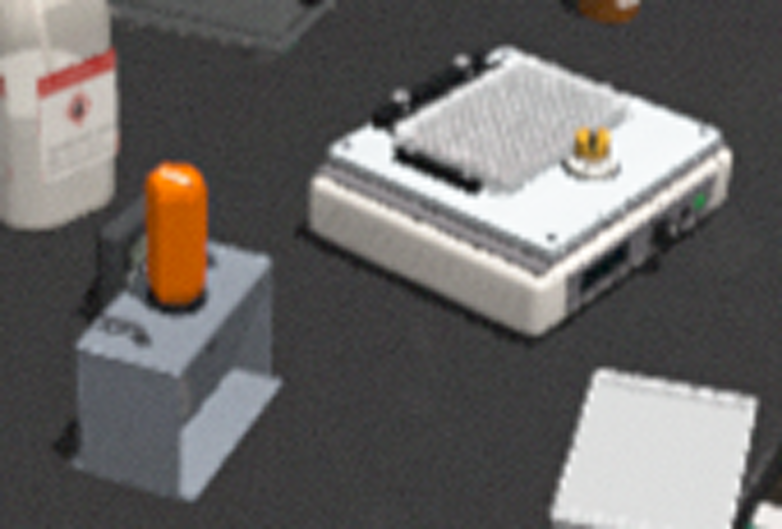

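The crop shows the shaker with a brass screw whose slot faces roughly the camera, the plate against the fence, the timer behind the stand, and hex keys to either side of the driver. Next I'll work out the move to a viewpoint above.

Run:
```python
from h import *
s=ctrl.observe();R=Ro.from_rotvec(s["ee_rot"]).as_matrix();print(R.round(3))
S=cams.camera_info("scene");D=cams.camera_info("side");W=cams.camera_info("wrist")
print("drvtop",tri(S,(287.9,195.3),D,(299.8,202.1)),"screw",tri(S,(378.3,175.8),D,(366.9,187.4)),plane(S,(378.3,175.8),.076))
print("cam in tool",R.T@(-W["R"].T@W["t"]-s["ee_pos"]), (W["R"]@R).round(2),W["camera_matrix"][0,0])
for g in ((.50,.10,.30),): print((R.T@(np.array(g)-s["ee_pos"])*100).round(1))
```

```text
[[-0.001  0.394 -0.919]
 [ 0.001 -0.919 -0.394]
 [-1.    -0.001  0.   ]]
drvtop [0.57364419 0.18682703 0.1156818 ] screw [ 0.46001996 -0.07243779  0.074472  ] [ 0.45932352 -0.07022529  0.076     ]
cam in tool [-0.13724905 -0.00048213 -0.07369763] [[-0.    1.   -0.  ]
 [-0.27  0.    0.96]
 [ 0.96  0.    0.27]] 325.2311594264139
[ -5.2 -54.5 -49.9]
```

Call:
play_rows(
  deltas=[
    [[-0.3,-2.8,-2.6,0,100],[-0.3,-2.8,-2.6,0,100],[-0.3,-2.8,-2.6,0,100],[-0.3,-2.8,-2.6,0,100],[-0.3,-2.8,-2.6,0,100],[-0.3,-2.8,-2.6,0,100],[-0.3,-2.8,-2.6,0,100],[-0.3,-2.8,-2.6,0,100],[-0.3,-2.8,-2.6,0,100],[-0.3,-2.8,-2.6,0,100],[-0.3,-2.8,-2.6,0,100],[-0.3,-2.8,-2.6,0,100],[-0.3,-2.8,-2.6,0,100],[-0.3,-2.8,-2.6,0,100],[-0.3,-2.8,-2.6,0,100],[-0.3,-2.8,-2.6,0,100],[-0.3,-2.8,-2.6,0,100],[-0.3,-2.8,-2.6,0,100]],
  ],
)

```text
clock: 1.6
ee_pos: [0.4903, 0.0732, 0.2955]
ee_rot: [2.0, 0.4, -2.02]
wrist_force: [0.5, -1.0, 0.2]
finger_gap: 0.0871
```

Call:
play_rows(
  deltas=[
    [[0,0,0,6,100],[0,0,0,6,100],[0,0,0,6,100],[0,0,0,6,100],[0,0,0,0,100],[0,0,0,0,100]],
  ],
)

```text
clock: 2.1
ee_pos: [0.4903, 0.086, 0.2945]
ee_rot: [-2.189, 0.024, 2.218]
wrist_force: [-0.6, -0.5, -0.7]
finger_gap: 0.0867
```

Run:
```python
from h import *
import pickle
s=ctrl.observe();W=cams.camera_info("wrist");im=cams.read_camera("wrist")
pickle.dump((s,W),open("w1.pkl","wb"));cv2.imwrite("pics/w1.png",im)
print(s["ee_pos"],Ro.from_rotvec(s["ee_rot"]).as_matrix().round(3),s["qpos"].round(2))
print("exp drv top",proj(W,(.573,.187,.15)),"screw",proj(W,(.459,-.071,.081)))
print(blobs(mask(im,(3,150,90),(16,255,255)),20));print(blobs(mask(im,(14,80,60),(32,255,255)),20))
```

```text
[0.49032499 0.08595864 0.29446487] [[-0.013 -0.029 -1.   ]
 [ 0.007 -1.     0.029]
 [-1.    -0.007  0.013]] [ 0.37  0.05 -0.64  1.72  0.02  1.4  -1.87]
exp drv top [200.33553123  96.56110925] screw [466.61927152 197.51098312]
[([184, 83, 50, 30, 995], [210.1, 97.9])]
[([185, 85, 12, 26, 195], [191.5, 96.9]), ([201, 86, 11, 25, 189], [205.3, 98.4]), ([61, 148, 59, 55, 2110], [90.3, 175.8]), ([199, 187, 26, 28, 419], [211.5, 200.3]), ([457, 188, 17, 11, 100], [463.8, 192.4]), ([461, 197, 14, 8, 65], [467.7, 201.0]), ([127, 251, 33, 58, 949], [140.0, 279.9]), ([489, 252, 32, 57, 880], [508.3, 281.3]), ([299, 319, 339, 20, 5247], [482.6, 330.0])]
```

View pics/w1.png

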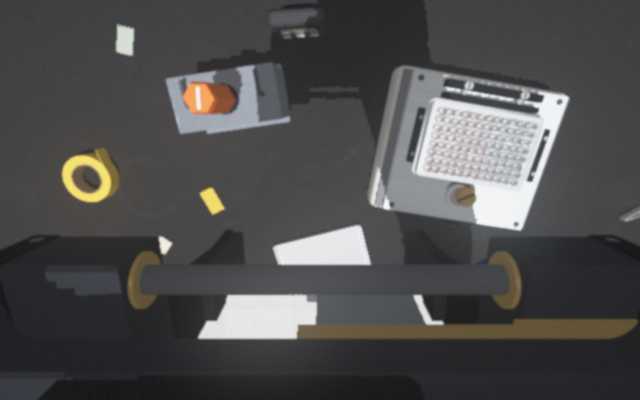

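The wrist view shows the driver end with its white line at (199,97), the slotted screw at (465,196), the stand's top sheet, and the timer at (295,20). Next come the line and slot angles.

Run:
```python
from h import *
import pickle
s,W=pickle.load(open("w1.pkl","rb"));im=cv2.imread("pics/w1.png")
def line(m,off,z):
    c=max(cv2.findContours(m,0,1)[0],key=cv2.contourArea);c=np.vstack([k for k in [np.argwhere(m>0)[:,::-1]]])+np.array(off)
    X=np.array([plane(W,p,z)[:2] for p in c]);mu=X.mean(0);u,sv,vt=np.linalg.svd(X-mu);d=vt[0]
    return mu,np.degrees(np.arctan2(d[1],d[0])),len(c),sv.round(4)
# white line on handle end
x0,y0,x1,y1=180,78,240,116
m=mask(im[y0:y1,x0:x1],(0,0,190),(180,90,255));print("white",line(m,(x0,y0),.150))
# orange top/hex
g=cv2.cvtColor(im[180:212,445:487],cv2.COLOR_BGR2GRAY)
bm=mask(im[180:212,445:487],(14,80,60),(32,255,255))
L=[line(((cv2.connectedComponents(bm)[1]==k)*255).astype(np.uint8),(445,180),.081) for k in range(1,cv2.connectedComponents(bm)[0])];print("brass halves",*L,sep="\n")
# stand sheet: grey-blue
out=np.hstack([cv2.resize(im[55:140,150:300],None,fx=2.6,fy=2.6,interpolation=2)[:220,:390],cv2.resize(im[178:214,440:505],None,fx=6,fy=6,interpolation=2)[:220,:390][:216].copy() if 0 else cv2.resize(im[178:214,440:505],(390,220),interpolation=2)])
cv2.imwrite("pics/c1.png",out)
print("R stand",im[75,250],im[120,200])
sm=np.zeros(im.shape[:2],np.uint8);r=(160,60,295,140);hsv=cv2.cvtColor(im,cv2.COLOR_BGR2HSV);print(hsv[120,190],hsv[80,175],hsv[110,275])
```

```text
white (array([0.57178768, 0.18990399]), np.float64(171.45846279142688), 117, array([0.0641, 0.0257]))
brass halves
(array([ 0.46504171, -0.06732523]), np.float64(-71.10979658226958), 100, array([0.047 , 0.0234]))
(array([ 0.45491134, -0.07263078]), np.float64(112.86182367057413), 65, array([0.0322, 0.0144]))
R stand [188 176 169] [178 168 162]
[109  24 178] [109  24 179] [113  20 100]
```

View pics/c1.png

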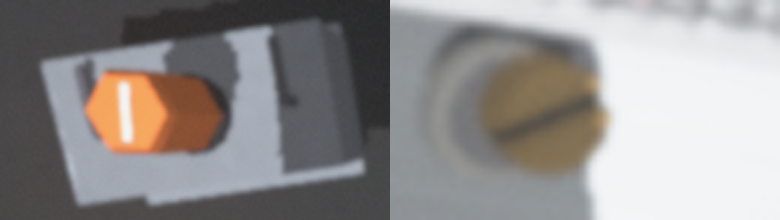

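Measured: driver at about (0.572,0.188) with its line at -8.5°, and slot at about -69°/111° with the lobe on the 111° side. Jaw yaw -68.5° lies across flats and leaves joint-7 range for the clockwise turn.

Call:
play_rows(
  deltas=[
    [[0,0,0,-6,100],[0,0,0,-6,100],[0,0,0,-6,100],[0,0,0,-5,100],[0,0,0,0,100]],
  ],
)

```text
clock: 2.57
ee_pos: [0.4899, 0.0846, 0.294]
ee_rot: [1.99, 0.42, -2.015]
wrist_force: [-0.1, 0.5, 0.1]
finger_gap: 0.0873
```

```bash
cat >> h.py <<'E'
def st(goal=None):
    s=ctrl.observe();R=Ro.from_rotvec(s["ee_rot"]).as_matrix()
    print("t%.2f"%s["clock"],"p",s["ee_pos"].round(4),"yaw %.1f"%np.degrees(np.arctan2(R[1,1],R[0,1])),"x",R[:,0].round(3),"q7 %.2f"%s["qpos"][6],"F",s["wrist_force"].round(1),"M",s["moment"].round(3),"gap %.4f"%s["finger_gap"])
    if goal is not None: print("delta cm",(R.T@(np.array(goal)-s["ee_pos"])*100).round(2))
    return s,R
E
python3 - <<'E'
from h import *
S=cams.camera_info("scene");print("bottle",plane(S,(262,190),0))
st((.572,.188,.20));st((.572,.188,.129))
E
```

```text
bottle [0.74936359 0.04854681 0.        ]
t2.57 p [0.4899 0.0846 0.294 ] yaw -66.8 x [-0.014  0.006 -1.   ] q7 -1.44 F [-0.1  0.5  0.1] M [-0.027 -0.009 -0.069] gap 0.0873
delta cm [  9.35  -6.16 -11.71]
t2.57 p [0.4899 0.0846 0.294 ] yaw -66.8 x [-0.014  0.006 -1.   ] q7 -1.44 F [-0.1  0.5  0.1] M [-0.027 -0.009 -0.069] gap 0.0873
delta cm [ 16.45  -6.08 -11.78]
```

Call:
play_rows(
  deltas=[
    [[0,-1.2,-2.35,-0.4,100],[0,-1.2,-2.35,-0.4,100],[0,-1.2,-2.35,-0.4,100],[0,-1.2,-2.35,-0.4,100],[0,-1.2,-2.35,0,100],[2.5,0,0,0,100],[2.5,0,0,0,100],[2.0,0,0,0,100],[0,0,0,0,100],[0,0,0,0,100]],
  ],
)

```text
clock: 3.4
ee_pos: [0.5775, 0.1888, 0.2206]
ee_rot: [1.983, 0.431, -2.006]
wrist_force: [0.2, -0.2, 0.3]
finger_gap: 0.0873
```

Run:
```python
from h import *
s,R=st((.572,.188,.129))
W=cams.camera_info("wrist");im=cams.read_camera("wrist");cv2.imwrite("pics/w2.png",im)
m=mask(im,(3,150,90),(16,255,255));print(blobs(m,50),proj(W,(.572,.188,.15)))
w=mask(im,(0,0,190),(180,90,255))
k=max(cv2.findContours(m,0,1)[0],key=cv2.contourArea);x,y,ww,h=cv2.boundingRect(k)
hull=np.zeros_like(m);cv2.fillPoly(hull,[cv2.convexHull(k)],255);w&=hull
p=np.argwhere(w>0)[:,::-1];X=np.array([plane(W,q,.150)[:2] for q in p]);mu=X.mean(0);d=np.linalg.svd(X-mu)[2][0];print("line",mu,np.degrees(np.arctan2(d[1],d[0])),len(p))
```

```text
t3.40 p [0.5775 0.1888 0.2206] yaw -66.1 x [-0.012  0.006 -1.   ] q7 -1.71 F [ 0.2 -0.2  0.3] M [ 0.017 -0.061  0.08 ] gap 0.0873
delta cm [ 9.16 -0.05  0.46]
[([306, 204, 20, 15, 99], [317.9, 213.4])] [323.42539992 226.47562597]<stdin>:8: RuntimeWarning: Mean of empty slice.
  ret = ret.dtype.type(ret / rcount)
Traceback (most recent call last):
numpy.linalg.LinAlgError: 1-dimensional array given. Array must be at least two-dimensional
```

Call:
play_rows(
  deltas=[
    [[2.0,0,0.4,2,100],[2.0,0,0,0,100],[2.0,0,0,0,100],[1.5,0,0,0,100],[1.0,0,0,0,100],[0,0,0,0,100],[0,0,0,0,100]],
  ],
)

```text
clock: 4.03
ee_pos: [0.5786, 0.1869, 0.144]
ee_rot: [2.024, 0.389, -2.017]
wrist_force: [0.2, 0.1, -0.6]
finger_gap: 0.0872
```

Run:
```python
from h import *
st((.572,.188,.128))
```

```text
t4.03 p [0.5786 0.1869 0.144 ] yaw -68.6 x [ 0.002  0.008 -1.   ] q7 -1.78 F [ 0.2  0.1 -0.6] M [ 0.026 -0.028 -0.023] gap 0.0872
delta cm [ 1.6  -0.33  0.59]
```

Call:
play_rows(
  deltas=[
    [[0.8,-0.2,0.3,0,100],[0.7,-0.1,0.3,0,100],[0,0,0,0,100],[0,0,0,0,100]],
  ],
)

```text
clock: 4.37
ee_pos: [0.5732, 0.1883, 0.1315]
ee_rot: [2.03, 0.389, -2.012]
wrist_force: [0.4, 0.1, 0.4]
finger_gap: 0.0872
```

Run:
```python
from h import *
st((.572,.188,.128))
```

```text
t4.37 p [0.5732 0.1883 0.1315] yaw -68.6 x [ 0.007  0.009 -1.   ] q7 -1.79 F [0.4 0.1 0.4] M [ 0.015 -0.042 -0.034] gap 0.0872
delta cm [ 0.35 -0.01  0.12]
```

Call:
play_rows(
  deltas=[
    [[0.2,0,0.1,0,60],[0.1,0,0,0,40],[0,0,0,0,20],[0,0,0,0,0],[0,0,0,0,0],[0,0,0,0,0],[0,0,0,0,0],[0,0,0,0,0],[0,0,0,0,0],[0,0,0,0,0]],
  ],
  squeeze=45,
)

```text
clock: 5.2
ee_pos: [0.5728, 0.1882, 0.1295]
ee_rot: [2.031, 0.389, -2.01]
wrist_force: [0.1, 0.5, 0.6]
finger_gap: 0.0284
```

Run:
```python
from h import *
st()
```

```text
t5.20 p [0.5728 0.1882 0.1295] yaw -68.6 x [ 0.009  0.009 -1.   ] q7 -1.79 F [0.1 0.5 0.6] M [ 0.035  0.019 -0.004] gap 0.0284
```

Call:
play_rows(
  deltas=[
    [[0,0,0,0,0],[0,0,0,0,0],[0,0,0,0,0],[-0.5,0,0,0,0],[-1,0,0,0,0],[-1.5,0,0,0,0],[-1.5,0,0,0,0],[-1.5,0,0,0,0],[-1.5,0,0,0,0],[-1.5,0,0,0,0],[-1.5,0,0,0,0],[-1,0,0,0,0],[0,0,0,0,0],[0,0,0,0,0]],
  ],
)

```text
clock: 6.37
ee_pos: [0.5711, 0.1873, 0.2558]
ee_rot: [2.032, 0.39, -2.008]
wrist_force: [0.0, 0.6, -1.0]
finger_gap: 0.0261
```

Run:
```python
from h import *
s,R=st((.46,-.07,.24))
W=cams.camera_info("wrist");im=cams.read_camera("wrist");cv2.imwrite("pics/w3.png",im)
tip=s["ee_pos"]+R@np.array([.121,0,0]);print(tip,proj(W,tip))
S=cams.camera_info("scene");sc=cams.read_camera("scene");m=mask(sc,(3,150,90),(16,255,255));m[:150]=0;print(blobs(m,40)[:3])
o=np.hstack([im[100:300,220:420],cv2.resize(sc[130:270,230:370],(200,200))]);cv2.imwrite("pics/c3.png",cv2.resize(o,None,fx=2,fy=2,interpolation=2))
```

```text
t6.37 p [0.5711 0.1873 0.2558] yaw -68.6 x [ 0.01  0.01 -1.  ] q7 -1.73 F [ 0.   0.6 -1. ] M [-0.018  0.003 -0.033] gap 0.0261
delta cm [ 1.22 19.9  19.76]
[0.57224993 0.18847431 0.13479376] [324.40243817 199.42583698]
[([282, 150, 14, 12, 99], [289.4, 156.6]), ([623, 150, 13, 17, 45], [629.9, 158.6]), ([497, 265, 18, 13, 48], [503.8, 271.0])]
```

View pics/c3.png

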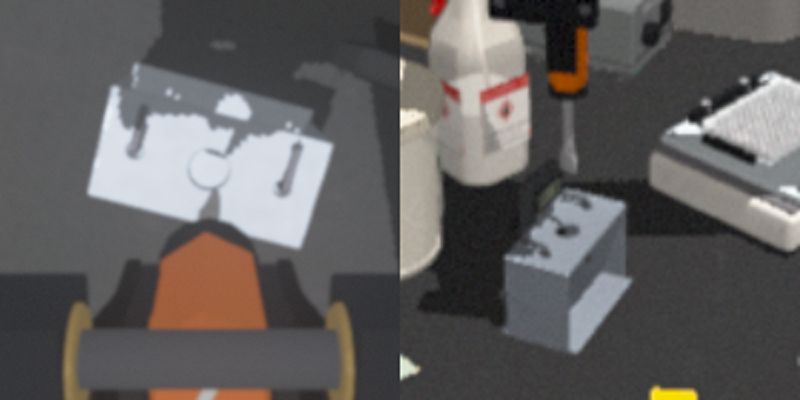

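The wrist view has the stand hole at (324.5,184) and the blade tip at (325.5,196), against a predicted (324,199). The grip is good, on the flats. Next I'll carry the driver to the screw.

Call:
play_rows(
  deltas=[
    [[0,2,2,0,0],[0,2,2,0,0],[0,2,2,0,0],[0,2,2,0,0],[0,2,2,0,0],[0,2,2,0,0],[0,2,2,0,0],[0,2,2,0,0],[0,1.9,1.9,0,0],[0,1.5,1.5,0,0],[0,0,0,0,0]],
  ],
)

```text
clock: 7.38
ee_pos: [0.4496, -0.0741, 0.2389]
ee_rot: [2.015, 0.403, -2.029]
wrist_force: [0.6, 0.0, -1.1]
finger_gap: 0.0259
```

Call:
play_rows(
  deltas=[
    [[0,0,0,-7,0],[0,0,0,-7,0],[0,0,0,-7,0],[0,0,0,-7,0],[0,0,0,-7,0],[0,0,0,-7,0],[0,0,0,-7,0],[0,0,0,-7,0],[0,0,0,-7,0],[0,0,0,-7,0],[0,0,0,-7,0],[0,0,0,-7,0],[0,0,0,-7,0],[0,0,0,-7,0],[0,0,0,-7,0],[0,0,0,-7,0],[0,0,0,-7,0],[0,0,0,0,0]],
  ],
)

```text
clock: 8.88
ee_pos: [0.4429, -0.0678, 0.2228]
ee_rot: [0.51, 1.553, -0.492]
wrist_force: [0.1, 0.5, -0.6]
finger_gap: 0.0259
```

Run:
```python
from h import *
import pickle
s,R=st((.46,-.07,.225))
W=cams.camera_info("wrist");im=cams.read_camera("wrist");cv2.imwrite("pics/w4.png",im);pickle.dump((s,W),open("w4.pkl","wb"))
tip=s["ee_pos"]+R@np.array([.121,0,0]);print(tip,proj(W,tip),"screw exp",proj(W,(.46,-.07,.081)))
print(blobs(mask(im,(12,60,40),(32,255,255)),20))
cv2.imwrite("pics/c4.png",cv2.resize(im[120:280,220:420],None,fx=4,fy=4,interpolation=2)[:600])
```

```text
t8.88 p [ 0.4429 -0.0678  0.2228] yaw 53.5 x [-0.035  0.023 -0.999] q7 1.02 F [ 0.1  0.5 -0.6] M [ 0.02  -0.21  -0.058] gap 0.0259
delta cm [-0.29  0.84  1.5 ]
[ 0.43869562 -0.06503292  0.10186328] [323.87977831 199.98176265] screw exp [333.55691531 216.18044942]
[([558, 0, 38, 17, 365], [578.1, 5.6]), ([330, 204, 5, 6, 20], [332.0, 206.4]), ([251, 251, 16, 59, 528], [256.7, 280.9]), ([383, 251, 15, 59, 521], [391.5, 281.5]), ([160, 318, 367, 22, 6021], [353.8, 330.1])]
```

View pics/c4.png

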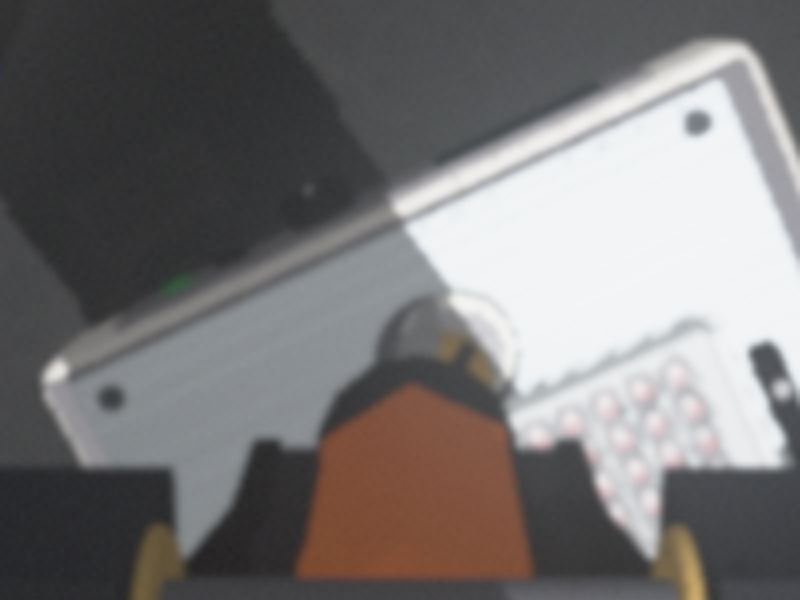

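The wrist view shows the sleeve circle at about (332,210), with a sliver of brass at (335,209) behind the collar. That fits a screw at about (0.460,-0.070). Now I'll bring the tip over it.

Call:
play_rows(
  deltas=[
    [[0,0.3,0.7,0.7,0],[0,0.3,0.7,0.7,0],[0,0.2,0.6,0.6,0],[0.4,0,0,0,0],[0.4,0,0,0,0],[0,0,0,0,0]],
  ],
)

```text
clock: 9.43
ee_pos: [0.4659, -0.0736, 0.2117]
ee_rot: [0.557, 1.543, -0.54]
wrist_force: [0.6, 0.0, -0.5]
finger_gap: 0.0263
```

```bash
cat >> h.py <<'E'
def tipst(goal,L=.121):
    s,R=st();tip=s["ee_pos"]+R@np.array([L,0,0]);print("tip",tip.round(4),"delta cm",(R.T@(np.array(goal)-tip)*100).round(2));return s,R,tip
E
python3 - <<'E'
from h import *
s,R,tip=tipst((.4597,-.0702,.083))
W=cams.camera_info("wrist");im=cams.read_camera("wrist");sc=cams.read_camera("scene");sd=cams.read_camera("side")
for n,i in(("w5",im),("s5",sc),("d5",sd)):cv2.imwrite(f"pics/{n}.png",i)
S=cams.camera_info("scene");D=cams.camera_info("side")
print(proj(W,tip),proj(S,tip),proj(D,tip),proj(S,(.4597,-.0702,.081)),proj(D,(.4597,-.0702,.081)))
o=np.hstack([cv2.resize(im[170:230,290:360],(350,300),interpolation=2),cv2.resize(sc[150:200,350:405],(330,300),interpolation=2)])
cv2.imwrite("pics/c5.png",o)
E
```

```text
t9.43 p [ 0.4659 -0.0736  0.2117] yaw 50.1 x [-0.036  0.024 -0.999] q7 0.94 F [ 0.6  0.  -0.5] M [-0.064 -0.17   0.037] gap 0.0263
tip [ 0.4615 -0.0707  0.0908] delta cm [ 0.79 -0.07 -0.14]
[323.89073092 200.03849461] [378.11916664 170.55133731] [366.68112448 181.83821916] [378.34124425 174.103969  ] [367.02325869 185.34052811]
```

View pics/c5.png

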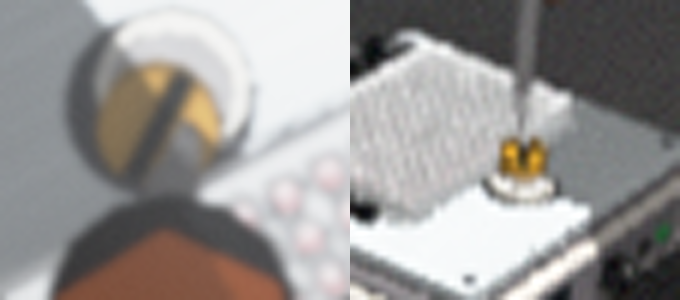

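The wrist crop shows the slot from about (326,185) to (315,206), with the blade just right of it, about 3 mm off across the slot. I'll measure this numerically.

Run:
```python
from h import *
W=cams.camera_info("wrist");im=cv2.imread("pics/w5.png");s,R,tip=tipst((.4597,-.0702,.083))
print("screw proj",proj(W,(.4597,-.0702,.081)))
g=cv2.cvtColor(im,cv2.COLOR_BGR2GRAY)
L=[]
for r in range(184,208,1):
    seg=g[r,306:338].astype(float); print(r,seg.astype(int).tolist()) 
th=np.radians(np.degrees(np.arctan2(R[1,1],R[0,1]))+60);d=np.array([np.cos(th),np.sin(th),0])
z=5;x0,y0,x1,y1=290,165,370,235
b=cv2.resize(im[y0:y1,x0:x1],None,fx=8,fy=8,interpolation=cv2.INTER_NEAREST)
f=lambda p:tuple(((p-[x0,y0]+.5)*8).astype(int).tolist())
cv2.line(b,f(proj(W,tip-.007*d)),f(proj(W,tip+.007*d)),(255,0,255),1)
c=np.array([.4597,-.0702,.081]);cv2.circle(b,f(proj(W,c)),4,(0,255,0),1)
cv2.polylines(b,[np.array([f(proj(W,c+.0105*np.array([np.cos(a),np.sin(a),0]))) for a in np.linspace(0,6.28,40)],dtype=np.int32)],1,(0,255,0),1)
cv2.imwrite("pics/c6.png",b)
```

```text
t9.58 p [ 0.4659 -0.0736  0.2126] yaw 50.1 x [-0.035  0.023 -0.999] q7 0.94 F [-0.6 -0.5 -1.2] M [ 0.067 -0.191 -0.03 ] gap 0.0257
tip [ 0.4617 -0.0708  0.0917] delta cm [ 0.88 -0.08 -0.15]
screw proj [322.97057706 194.94733043]
184 [86, 88, 98, 120, 137, 140, 133, 123, 118, 112, 115, 125, 140, 158, 167, 168, 163, 149, 134, 122, 126, 146, 171, 198, 213, 218, 218, 218, 216, 222, 234, 241]
185 [87, 89, 104, 126, 140, 139, 129, 119, 113, 110, 115, 121, 137, 159, 174, 176, 166, 142, 119, 102, 103, 116, 140, 173, 198, 213, 217, 218, 217, 220, 232, 241]
186 [86, 89, 105, 129, 142, 136, 123, 115, 112, 114, 117, 121, 129, 149, 169, 174, 160, 131, 104, 93, 90, 104, 125, 155, 179, 200, 212, 217, 217, 220, 231, 240]
187 [85, 88, 102, 127, 139, 132, 121, 115, 115, 118, 120, 119, 121, 134, 153, 158, 145, 115, 95, 87, 90, 108, 130, 152, 168, 184, 200, 212, 217, 219, 229, 238]
188 [84, 86, 100, 122, 134, 129, 118, 115, 119, 118, 119, 117, 119, 124, 135, 137, 124, 103, 90, 89, 97, 118, 146, 165, 173, 175, 189, 206, 214, 218, 228, 237]
189 [84, 86, 96, 115, 127, 123, 118, 116, 118, 119, 118, 117, 117
[... 2199 characters left out ...]
8, 107, 108, 110, 115, 117, 119, 119, 119, 123, 135, 148, 162, 174, 188]
204 [142, 134, 120, 105, 93, 88, 92, 94, 88, 82, 74, 74, 79, 88, 99, 104, 107, 107, 109, 108, 109, 110, 113, 117, 123, 133, 143, 154, 166, 181, 197, 213]
205 [144, 142, 134, 121, 108, 96, 91, 87, 84, 81, 78, 79, 85, 94, 101, 105, 106, 108, 108, 109, 109, 111, 111, 120, 136, 150, 163, 176, 191, 209, 219, 228]
206 [145, 144, 142, 136, 126, 114, 102, 92, 88, 84, 83, 82, 90, 98, 102, 105, 105, 107, 109, 107, 109, 109, 114, 127, 151, 170, 189, 206, 219, 226, 231, 234]
207 [144, 145, 144, 142, 138, 131, 120, 109, 100, 95, 89, 89, 92, 97, 102, 103, 104, 103, 104, 105, 107, 109, 116, 139, 171, 199, 218, 226, 232, 233, 233, 233]
```

View pics/c6.png

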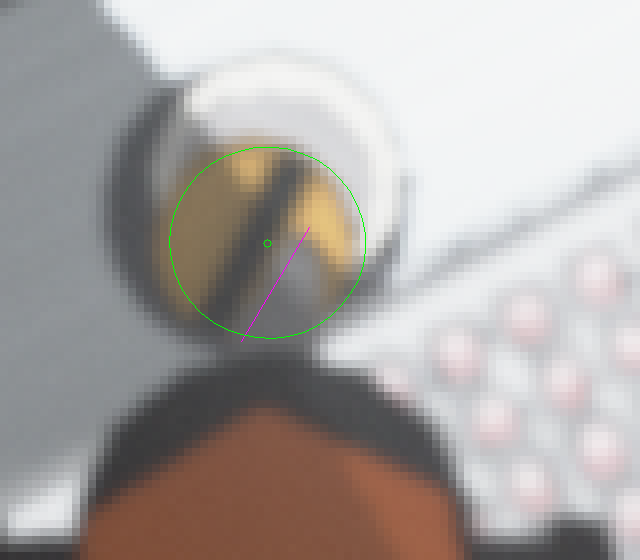

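Call:
play_rows(
  deltas=[
    [[0,-0.12,-0.12,-1.5,0],[0,-0.1,-0.1,-1,0],[0.2,0,0,0,0],[0.2,0,0,0,0],[0,0,0,0,0]],
  ],
)

```text
clock: 10.0
ee_pos: [0.4624, -0.0738, 0.2092]
ee_rot: [0.521, 1.549, -0.505]
wrist_force: [0.7, 0.2, -1.2]
finger_gap: 0.0262
```

```bash
cat > ov.py <<'E'
from h import *
import sys
def ov(n,out,z0=.081):
    W=cams.camera_info("wrist");im=cams.read_camera("wrist");cv2.imwrite(f"pics/{n}.png",im);s,R,tip=tipst((.4587,-.0702,.0755))
    th=np.arctan2(R[1,1],R[0,1])+np.pi/3;d=np.array([np.cos(th),np.sin(th),0]);g=cv2.cvtColor(im,cv2.COLOR_BGR2GRAY)
    lo=tip+R[:,0]*(tip[2]-z0); e=[proj(W,lo-.007*d),proj(W,lo),proj(W,lo+.007*d)];print("landing edge px",np.round(e,1).tolist())
    pts=[(306+int(np.argmin(g[r,306:338])),r) for r in range(188,206)];print("dark min",pts)
    x0,y0,x1,y1=290,165,370,235
    b=cv2.resize(im[y0:y1,x0:x1],None,fx=8,fy=8,interpolation=cv2.INTER_NEAREST)
    f=lambda p:tuple(((p-[x0,y0]+.5)*8).astype(int).tolist())
    cv2.line(b,f(e[0]),f(e[2]),(255,0,255),1);cv2.imwrite(f"pics/{out}.png",b)
ov(*sys.argv[1:3])
E
python3 ov.py w7 c7
```

```text
t10.05 p [ 0.4624 -0.0738  0.2093] yaw 52.7 x [-0.034  0.022 -0.999] q7 0.99 F [ 0.2  0.3 -1. ] M [ 0.044 -0.187 -0.007] gap 0.0261
tip [ 0.4584 -0.0711  0.0884] delta cm [1.29 0.09 0.02]
landing edge px [[319.8, 204.7], [323.9, 197.7], [328.1, 190.8]]
dark min [(308, 188), (308, 189), (308, 190), (308, 191), (307, 192), (308, 193), (308, 194), (308, 195), (309, 196), (308, 197), (308, 198), (309, 199), (309, 200), (309, 201), (310, 202), (310, 203), (311, 204), (311, 205)]
```

View pics/c7.png

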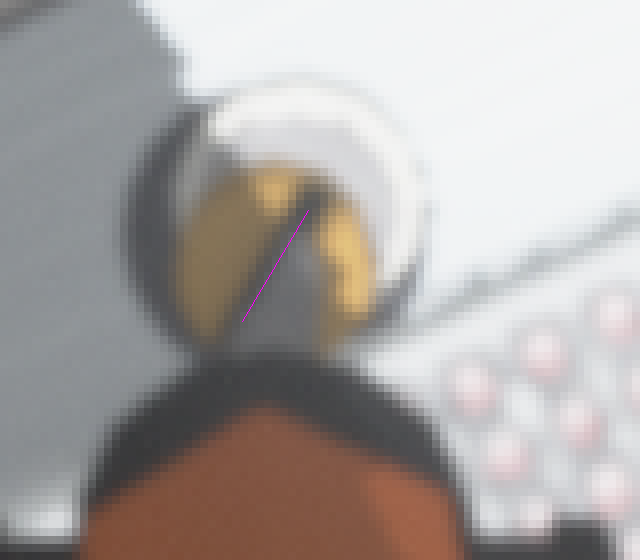

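The landing line now lies on the slot: head centre at (324.1,197.6), predicted landing at (323.9,197.7), angles matching. I'll descend.

Call:
play_rows(
  deltas=[
    [[0.2,0,0,0,0],[0.2,0,0,0,0],[0.2,0,0,0,0],[0.2,0,0,0,0],[0.2,0,0,0,0],[0,0,0,0,0]],
  ],
)

```text
clock: 10.55
ee_pos: [0.4621, -0.0735, 0.1982]
ee_rot: [0.522, 1.549, -0.505]
wrist_force: [0.0, -0.1, -0.9]
finger_gap: 0.026
```

```bash
python3 -c "
from h import *
tipst((.4587,-.0702,.0755))"
```

```text
t10.55 p [ 0.4621 -0.0735  0.1982] yaw 52.6 x [-0.034  0.022 -0.999] q7 0.98 F [ 0.  -0.1 -0.9] M [ 0.004 -0.185 -0.015] gap 0.0260
tip [ 0.458  -0.0708  0.0773] delta cm [0.18 0.08 0.03]
```

Call:
play_rows(
  deltas=[
    [[0.1,0,0,0,0],[0.1,0,0,0,0],[0,0,0,0,0],[0,0,0,0,0],[0,0,0,0,0]],
  ],
)

```text
clock: 10.97
ee_pos: [0.4625, -0.0735, 0.1968]
ee_rot: [0.522, 1.548, -0.505]
wrist_force: [-0.4, -0.3, -0.4]
finger_gap: 0.0261
```

```bash
python3 -c "
from h import *
tipst((.4587,-.0702,.0755))"
```

```text
t10.97 p [ 0.4625 -0.0735  0.1968] yaw 52.6 x [-0.033  0.022 -0.999] q7 0.98 F [-0.4 -0.3 -0.4] M [ 0.046 -0.099 -0.046] gap 0.0261
tip [ 0.4585 -0.0708  0.0759] delta cm [ 0.04  0.06 -0.02]
```

Call:
play_rows(
  deltas=[
    [[0.1,0,0,0,0],[0,0,0,0,0],[0,0,0,0,0]],
  ],
)

```text
clock: 11.22
ee_pos: [0.4627, -0.0735, 0.1967]
ee_rot: [0.522, 1.547, -0.506]
wrist_force: [-0.4, -0.5, 0.6]
finger_gap: 0.026
```

```bash
python3 -c "
from h import *
tipst((.4587,-.0702,.0755))"
```

```text
t11.22 p [ 0.4627 -0.0735  0.1967] yaw 52.6 x [-0.032  0.022 -0.999] q7 0.98 F [-0.4 -0.5  0.6] M [0.1   0.101 0.053] gap 0.0260
tip [ 0.4588 -0.0709  0.0758] delta cm [ 0.04  0.05 -0.05]
```

The blade is seated: tip at 15.8 mm, floor felt. I'll start turning clockwise in small steps.

Call:
play_rows(
  deltas=[
    [[0,0,0,3,0],[0,0,0,3,0],[0,0,0,3,0],[0,0,0,0,0]],
  ],
)

```text
clock: 11.55
ee_pos: [0.4628, -0.0734, 0.1967]
ee_rot: [0.647, 1.513, -0.635]
wrist_force: [-1.5, 0.3, 3.5]
finger_gap: 0.0259
```

```bash
cat > feel.py <<'E'
from h import *
import sys
n=int(sys.argv[1]) if len(sys.argv)>1 else 4
s,R,tip=tipst((.4587,-.0705,.0755))
M=[np.r_[s["wrist_force"],s["moment"]]]
for k in range(n):
    cams.read_camera("wrist");o=ctrl.observe();M.append(np.r_[o["wrist_force"],o["moment"]])
M=np.array(M);print("mean",M.mean(0).round(3),"Mz",M[:,5].round(3),"along axis %.3f"%(-(M[:,3:]@R[:,0]).mean()))
print("after",tipst((.4587,-.0705,.0755))[2])
E
python3 feel.py
```

```text
t11.55 p [ 0.4628 -0.0734  0.1967] yaw 43.2 x [-0.032  0.022 -0.999] q7 0.82 F [-1.5  0.3  3.5] M [ 0.06   0.24  -0.004] gap 0.0259
tip [ 0.459  -0.0708  0.0758] delta cm [ 0.03 -0.   -0.04]
mean [-1.278 -0.139  2.263  0.03   0.275 -0.009] Mz [-0.004 -0.033 -0.025  0.014  0.001] along axis -0.014
t11.75 p [ 0.4628 -0.0734  0.1967] yaw 43.5 x [-0.032  0.022 -0.999] q7 0.82 F [-1.4 -0.6  1.6] M [0.015 0.278 0.001] gap 0.0257
tip [ 0.459  -0.0708  0.0758] delta cm [ 0.03 -0.   -0.04]
after [ 0.45899438 -0.07077494  0.07575259]
```

Call:
play_rows(
  deltas=[
    [[0,0,0,3,0],[0,0,0,3,0],[0,0,0,0,0]],
  ],
)

```text
clock: 12.0
ee_pos: [0.4626, -0.0734, 0.1966]
ee_rot: [0.724, 1.489, -0.715]
wrist_force: [-0.3, -0.4, 2.3]
finger_gap: 0.026
```

```bash
python3 feel.py 3
```

```text
t12.00 p [ 0.4626 -0.0734  0.1966] yaw 37.5 x [-0.032  0.022 -0.999] q7 0.72 F [-0.3 -0.4  2.3] M [0.061 0.228 0.094] gap 0.0260
tip [ 0.4587 -0.0707  0.0757] delta cm [ 0.02  0.01 -0.02]
mean [-1.16  -0.075  1.933  0.022  0.272  0.062] Mz [0.094 0.036 0.092 0.025] along axis 0.057
t12.15 p [ 0.4626 -0.0734  0.1966] yaw 37.7 x [-0.032  0.022 -0.999] q7 0.72 F [-1.9  0.1  2. ] M [0.042 0.317 0.025] gap 0.0260
tip [ 0.4588 -0.0708  0.0757] delta cm [ 0.02  0.01 -0.02]
after [ 0.45875176 -0.07078693  0.07573666]
```

Drag of about 0.07 N m appeared near yaw 38°. I'll go on in 6° steps.

Call:
play_rows(
  deltas=[
    [[0,0,0,3,0],[0,0,0,3,0],[0,0,0,0,0]],
  ],
)

```text
clock: 12.4
ee_pos: [0.4627, -0.0733, 0.1967]
ee_rot: [0.799, 1.461, -0.793]
wrist_force: [-1.9, -0.3, 1.5]
finger_gap: 0.0258
```

```bash
python3 feel.py 3
```

```text
t12.40 p [ 0.4627 -0.0733  0.1967] yaw 31.8 x [-0.032  0.022 -0.999] q7 0.62 F [-1.9 -0.3  1.5] M [-0.008  0.262  0.043] gap 0.0258
tip [ 0.4589 -0.0707  0.0757] delta cm [ 0.03 -0.   -0.03]
mean [-1.541 -0.111  1.867  0.009  0.221  0.08 ] Mz [0.043 0.029 0.144 0.105] along axis 0.076
t12.55 p [ 0.4627 -0.0734  0.1966] yaw 32.0 x [-0.032  0.022 -0.999] q7 0.62 F [-0.9 -0.4  2.1] M [0.024 0.209 0.105] gap 0.0263
tip [ 0.4589 -0.0707  0.0757] delta cm [ 0.02  0.   -0.03]
after [ 0.45885508 -0.07074901  0.07572803]
```

Call:
play_rows(
  deltas=[
    [[0,0,0,3,0],[0,0,0,3,0],[0,0,0,0,0]],
  ],
)

```text
clock: 12.8
ee_pos: [0.4628, -0.0733, 0.1967]
ee_rot: [0.874, 1.43, -0.871]
wrist_force: [-1.8, -0.0, 1.8]
finger_gap: 0.0262
```

```bash
python3 feel.py 3
```

```text
t12.80 p [ 0.4628 -0.0733  0.1967] yaw 26.1 x [-0.032  0.022 -0.999] q7 0.52 F [-1.8 -0.   1.8] M [0.033 0.231 0.113] gap 0.0262
tip [ 0.459  -0.0707  0.0757] delta cm [ 0.03 -0.02 -0.03]
mean [-1.194 -0.062  1.604  0.052  0.213  0.079] Mz [0.113 0.078 0.049 0.077] along axis 0.076
t12.95 p [ 0.4628 -0.0734  0.1966] yaw 26.3 x [-0.032  0.022 -0.999] q7 0.52 F [-0.8 -0.   1.6] M [0.053 0.213 0.077] gap 0.0263
tip [ 0.459  -0.0707  0.0757] delta cm [ 0.02 -0.01 -0.03]
after [ 0.45897491 -0.07071877  0.07572185]
```

Call:
play_rows(
  deltas=[
    [[0,0,0,3,0],[0,0,0,3,0],[0,0,0,0,0]],
  ],
)

```text
clock: 13.2
ee_pos: [0.4629, -0.0733, 0.1967]
ee_rot: [0.948, 1.396, -0.948]
wrist_force: [-1.3, 0.2, 1.7]
finger_gap: 0.0256
```

```bash
python3 feel.py 4 | head -3
```

```text
t13.20 p [ 0.4629 -0.0733  0.1967] yaw 20.4 x [-0.031  0.022 -0.999] q7 0.42 F [-1.3  0.2  1.7] M [0.009 0.19  0.081] gap 0.0256
tip [ 0.4591 -0.0707  0.0758] delta cm [ 0.03 -0.03 -0.03]
mean [-1.113  0.178  1.678  0.068  0.176  0.071] Mz [0.081 0.05  0.119 0.029 0.075] along axis 0.069
```

Call:
play_rows(
  deltas=[
    [[0,0,0,3,0],[0,0,0,3,0],[0,0,0,0,0]],
  ],
)

```text
clock: 13.65
ee_pos: [0.463, -0.0733, 0.1966]
ee_rot: [1.023, 1.358, -1.026]
wrist_force: [-1.9, 0.2, 0.7]
finger_gap: 0.0263
```

```bash
python3 feel.py 4 | head -3
```

```text
t13.65 p [ 0.463  -0.0733  0.1966] yaw 14.6 x [-0.031  0.022 -0.999] q7 0.32 F [-1.9  0.2  0.7] M [0.038 0.188 0.046] gap 0.0263
tip [ 0.4592 -0.0706  0.0757] delta cm [ 0.03 -0.05 -0.03]
mean [-0.878  0.211  1.637  0.068  0.144  0.079] Mz [0.046 0.098 0.03  0.118 0.104] along axis 0.078
```

Call:
play_rows(
  deltas=[
    [[0,0,0,3,0],[0,0,0,2,0],[0,0,0,0,0]],
  ],
)

```text
clock: 14.1
ee_pos: [0.4631, -0.0733, 0.1966]
ee_rot: [1.085, 1.325, -1.09]
wrist_force: [-1.0, -1.2, 0.7]
finger_gap: 0.026
```

```bash
python3 feel.py 4 | head -3
```

```text
t14.10 p [ 0.4631 -0.0733  0.1966] yaw 9.9 x [-0.031  0.022 -0.999] q7 0.24 F [-1.  -1.2  0.7] M [0.019 0.196 0.096] gap 0.0260
tip [ 0.4593 -0.0707  0.0757] delta cm [ 0.02 -0.05 -0.02]
mean [-0.681 -0.244  1.232  0.054  0.115  0.079] Mz [0.096 0.043 0.088 0.081 0.089] along axis 0.079
```

Call:
play_rows(
  deltas=[
    [[0,0,0,3,0],[0,0,0,2,0],[0,0,0,0,0]],
  ],
)

```text
clock: 14.55
ee_pos: [0.4632, -0.0733, 0.1966]
ee_rot: [1.148, 1.288, -1.156]
wrist_force: [-0.4, -0.5, 2.1]
finger_gap: 0.0261
```

```bash
python3 feel.py 4 | head -3
```

```text
t14.55 p [ 0.4632 -0.0733  0.1966] yaw 5.0 x [-0.031  0.022 -0.999] q7 0.15 F [-0.4 -0.5  2.1] M [0.048 0.169 0.083] gap 0.0261
tip [ 0.4594 -0.0707  0.0757] delta cm [ 0.02 -0.07 -0.02]
mean [-0.79  -0.48   1.789  0.052  0.1    0.088] Mz [0.083 0.094 0.096 0.114 0.054] along axis 0.088
```

Call:
play_rows(
  deltas=[
    [[0,0,0,3,0],[0,0,0,2,0],[0,0,0,0,0]],
  ],
)

```text
clock: 15.0
ee_pos: [0.4632, -0.0733, 0.1966]
ee_rot: [1.21, 1.249, -1.22]
wrist_force: [-0.5, -0.5, 1.9]
finger_gap: 0.0263
```

```bash
python3 feel.py 4 | head -3
```

```text
t15.00 p [ 0.4632 -0.0733  0.1966] yaw 0.1 x [-0.031  0.022 -0.999] q7 0.07 F [-0.5 -0.5  1.9] M [0.079 0.087 0.123] gap 0.0263
tip [ 0.4595 -0.0706  0.0757] delta cm [ 0.03 -0.08 -0.01]
mean [-0.443 -0.015  1.699  0.043  0.041  0.104] Mz [0.123 0.091 0.077 0.136 0.093] along axis 0.104
```

Call:
play_rows(
  deltas=[
    [[0,0,0,2,0],[0,0,0,1.5,0],[0,0,0,0,0]],
  ],
)

```text
clock: 15.45
ee_pos: [0.4633, -0.0733, 0.1966]
ee_rot: [1.252, 1.22, -1.265]
wrist_force: [0.2, 0.9, 1.1]
finger_gap: 0.026
```

```bash
python3 feel.py 5 | head -3
```

```text
t15.45 p [ 0.4633 -0.0733  0.1966] yaw -3.3 x [-0.031  0.022 -0.999] q7 0.01 F [0.2 0.9 1.1] M [0.067 0.051 0.149] gap 0.0260
tip [ 0.4596 -0.0707  0.0757] delta cm [ 0.02 -0.09 -0.01]
mean [-0.262  0.258  1.06   0.049  0.029  0.123] Mz [0.149 0.072 0.114 0.092 0.162 0.148] along axis 0.124
```

Call:
play_rows(
  deltas=[
    [[0,0,0,2,0],[0,0,0,1.5,0],[0,0,0,0,0]],
  ],
)

```text
clock: 15.95
ee_pos: [0.4633, -0.0733, 0.1966]
ee_rot: [1.295, 1.189, -1.31]
wrist_force: [-1.0, 0.0, 1.5]
finger_gap: 0.0263
```

```bash
python3 feel.py 5 | head -3
```

```text
t15.95 p [ 0.4633 -0.0733  0.1966] yaw -6.7 x [-0.031  0.022 -0.999] q7 -0.05 F [-1.   0.   1.5] M [0.029 0.013 0.138] gap 0.0263
tip [ 0.4596 -0.0707  0.0757] delta cm [ 0.02 -0.09 -0.01]
mean [-7.470e-01 -1.000e-03  1.434e+00  2.800e-02  2.200e-02  1.520e-01] Mz [0.138 0.171 0.142 0.154 0.14  0.164] along axis 0.152
```

Call:
play_rows(
  deltas=[
    [[0,0,0,1.3,0],[0,0,0,0,0],[0,0,0,0,0]],
  ],
)

```text
clock: 16.45
ee_pos: [0.4633, -0.0733, 0.1966]
ee_rot: [1.312, 1.178, -1.327]
wrist_force: [-0.7, -0.1, 0.7]
finger_gap: 0.0263
```

```bash
python3 feel.py 7 | head -3
```

```text
t16.45 p [ 0.4633 -0.0733  0.1966] yaw -8.0 x [-0.03   0.022 -0.999] q7 -0.08 F [-0.7 -0.1  0.7] M [0.078 0.022 0.153] gap 0.0263
tip [ 0.4596 -0.0707  0.0757] delta cm [ 0.02 -0.09 -0.01]
mean [-0.585  0.059  1.038  0.045  0.009  0.145] Mz [0.153 0.135 0.16  0.135 0.148 0.139 0.159 0.13 ] along axis 0.146
```

Call:
play_rows(
  deltas=[
    [[0,0,0,1.6,0],[0,0,0,0,0],[0,0,0,0,0]],
  ],
)

```text
clock: 17.05
ee_pos: [0.4634, -0.0733, 0.1966]
ee_rot: [1.332, 1.163, -1.348]
wrist_force: [-0.9, 0.0, 1.2]
finger_gap: 0.0259
```

```bash
python3 feel.py 7 | head -3
```

```text
t17.05 p [ 0.4634 -0.0733  0.1966] yaw -9.6 x [-0.03   0.022 -0.999] q7 -0.10 F [-0.9  0.   1.2] M [0.043 0.007 0.15 ] gap 0.0259
tip [ 0.4597 -0.0706  0.0757] delta cm [ 0.03 -0.1   0.  ]
mean [-3.700e-02  3.410e-01  1.041e+00  7.100e-02 -1.000e-03  1.750e-01] Mz [0.15  0.209 0.178 0.174 0.159 0.211 0.141 0.18 ] along axis 0.177
```

The torque reads about 0.175 N m, which is firm. I'll back off to mid-play and check for zero torque.

Call:
play_rows(
  deltas=[
    [[0,0,0,-2,0],[0,0,0,-2,0],[0,0,0,-2,0],[0,0,0,0,0]],
  ],
)

```text
clock: 17.73
ee_pos: [0.4633, -0.0733, 0.1966]
ee_rot: [1.254, 1.219, -1.266]
wrist_force: [0.2, 0.2, 0.8]
finger_gap: 0.0259
```

```bash
python3 feel.py 4 | head -3
```

```text
t17.73 p [ 0.4633 -0.0733  0.1966] yaw -3.4 x [-0.031  0.022 -0.999] q7 0.01 F [0.2 0.2 0.8] M [ 0.07  -0.     0.037] gap 0.0259
tip [ 0.4596 -0.0706  0.0757] delta cm [ 0.03 -0.09 -0.01]
mean [-0.21   0.114  1.448  0.076  0.027  0.012] Mz [ 0.037  0.006  0.058 -0.001 -0.039] along axis 0.014
```

Free play, torque near zero. Lifting out.

Call:
play_rows(
  deltas=[
    [[-0.2,0,0,0,0],[-0.2,0,0,0,0],[-0.2,0,0,0,0],[-0.3,0,0,0,0],[-0.3,0,0,0,0],[-1,0,0,0,0],[-1.5,0,0,0,0],[-1.5,0,0,0,0],[-1.5,0,0,0,0],[0,0,0,0,0]],
  ],
)

```text
clock: 18.77
ee_pos: [0.4648, -0.075, 0.2689]
ee_rot: [1.257, 1.218, -1.271]
wrist_force: [1.0, -0.3, -0.7]
finger_gap: 0.0262
```

Run:
```python
from h import *
s,R=st((.5715,.1875,.27))
im=cams.read_camera("wrist");cv2.imwrite("pics/w8.png",im)
# hole from w3
print("q",s["qpos"].round(2))
```

```text
t18.77 p [ 0.4648 -0.075   0.2689] yaw -3.7 x [-0.032  0.022 -0.999] q7 0.02 F [ 1.  -0.3 -0.7] M [-0.027 -0.163  0.052] gap 0.0262
delta cm [  0.13   8.94 -26.88]
q [ 0.55  0.   -0.46  1.8  -0.02  1.37  0.02]
```

Call:
play_rows(
  deltas=[
    [[-0.1,0.9,-2.6,0,0],[-0.1,0.9,-2.6,0,0],[-0.1,0.9,-2.6,0,0],[-0.1,0.9,-2.6,0,0],[-0.1,0.9,-2.6,0,0],[-0.1,0.9,-2.6,0,0],[-0.1,0.9,-2.6,0,0],[-0.1,0.9,-2.6,0,0],[-0.1,0.9,-2.6,0,0],[0,0.8,-2.0,0,0],[0,0,0,0,0],[0,0,0,0,0]],
  ],
)

```text
clock: 19.82
ee_pos: [0.5717, 0.1806, 0.2697]
ee_rot: [1.257, 1.221, -1.286]
wrist_force: [-0.7, -0.8, -1.9]
finger_gap: 0.0262
```

```bash
cat > hole.py <<'E'
from h import *
import sys
s,R=st((.576,.1868,.235))
W=cams.camera_info("wrist");im=cams.read_camera("wrist");n=sys.argv[1]
tip=s["ee_pos"]+R[:,0]*.121;lo=tip+R[:,0]*(tip[2]-.078);print("tip",tip.round(4),"px",proj(W,tip).round(1),"landing px",proj(W,lo).round(1), "exp hole",proj(W,(.5733,.1887,.078)).round(1))
x0,y0,x1,y1=260,130,390,240
b=cv2.resize(im[y0:y1,x0:x1],None,fx=5,fy=5,interpolation=2)
cv2.circle(b,tuple(((proj(W,lo)-[x0,y0]+.5)*5).astype(int).tolist()),3,(255,0,255),-1);cv2.imwrite(f"pics/{n}.png",b)
E
python3 hole.py h1
```

```text
t19.82 p [0.5717 0.1806 0.2697] yaw -4.1 x [-0.043  0.022 -0.999] q7 -0.57 F [-0.7 -0.8 -1.9] M [-0.076 -0.122  0.064] gap 0.0262
delta cm [ 3.47  0.54 -0.59]
tip [0.5665 0.1832 0.1489] px [324.3 199.9] landing px [324.2 181. ] exp hole [333.5 176.7]
```

View pics/h1.png

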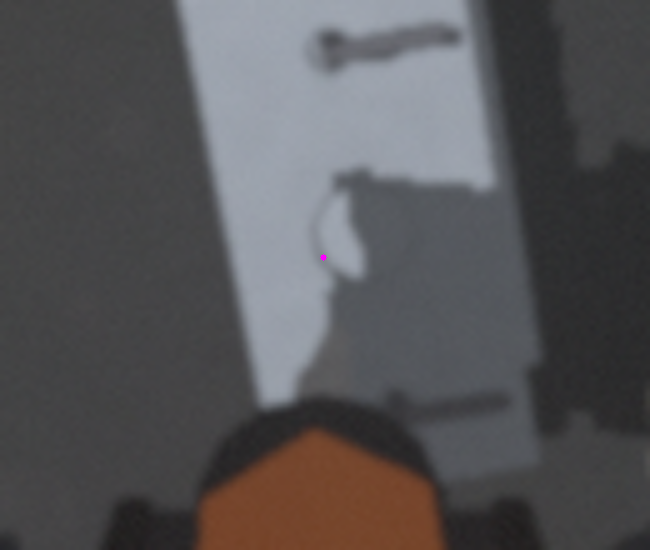

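The hole's left edge is at crop x≈318, which puts its centre at about (333,176.5). That matches the expected (333.5,176.7). I'll correct and begin lowering.

Call:
play_rows(
  deltas=[
    [[0,0.4,-0.3,0,0],[0,0.35,-0.3,0,0],[0.8,0,0,0,0],[1,0,0,0,0],[1,0,0,0,0],[0.8,0,0,0,0],[0,0,0,0,0],[0,0,0,0,0]],
  ],
)

```text
clock: 20.53
ee_pos: [0.5776, 0.1808, 0.2279]
ee_rot: [1.258, 1.216, -1.294]
wrist_force: [-0.4, 0.4, 0.3]
finger_gap: 0.0259
```

```bash
python3 hole.py h2
```

```text
t20.53 p [0.5776 0.1808 0.2279] yaw -4.6 x [-0.045  0.018 -0.999] q7 -0.59 F [-0.4  0.4  0.3] M [-0.039 -0.156  0.013] gap 0.0259
delta cm [-0.69 -0.24 -0.59]
tip [0.5722 0.183  0.107 ] px [324.3 199.9] landing px [324.3 191.1] exp hole [326.5 185.4]
```

Call:
play_rows(
  deltas=[
    [[0,0.08,-0.3,0,0],[0,0.05,-0.3,0,0],[0,0,0,0,0]],
  ],
)

```text
clock: 20.83
ee_pos: [0.5798, 0.1872, 0.2287]
ee_rot: [1.259, 1.215, -1.294]
wrist_force: [0.5, 0.2, -0.6]
finger_gap: 0.0263
```

```bash
python3 hole.py h3
```

```text
t20.83 p [0.5798 0.1872 0.2287] yaw -4.6 x [-0.044  0.018 -0.999] q7 -0.60 F [ 0.5  0.2 -0.6] M [-0.061 -0.132  0.001] gap 0.0263
delta cm [-0.61 -0.41  0.06]
tip [0.5745 0.1894 0.1078] px [324.3 199.9] landing px [324.3 190.9] exp hole [324.5 192.2]
```

Call:
play_rows(
  deltas=[
    [[0.5,0,0,0,0],[0.5,0,0,0,0],[0.5,0,0,0,0],[0.5,0,0,0,0],[0.5,0,0,0,0],[0,0,0,0,0],[0,0,0,0,0]],
  ],
)

```text
clock: 21.47
ee_pos: [0.5786, 0.1877, 0.201]
ee_rot: [1.259, 1.215, -1.293]
wrist_force: [0.9, -0.1, -0.9]
finger_gap: 0.0262
```

```bash
python3 hole.py h4
```

```text
t21.47 p [0.5786 0.1877 0.201 ] yaw -4.6 x [-0.044  0.018 -0.999] q7 -0.61 F [ 0.9 -0.1 -0.9] M [-0.051 -0.161  0.007] gap 0.0262
delta cm [-3.39 -0.4   0.06]
tip [0.5733 0.1899 0.0801] px [324.3 199.9] landing px [324.3 199.2] exp hole [324.6 200.5]
```

Call:
play_rows(
  deltas=[
    [[0.5,0,0.1,0,0],[0.6,0,0,0,0],[0.6,0,0,0,0],[0.6,0,0,0,0],[0.6,0,0,0,0],[0.6,0,0,0,0],[0.6,0,0,0,0],[0.6,0,0,0,0],[0.4,0,0,0,0],[0,0,0,0,0],[0,0,0,0,0]],
  ],
)

```text
clock: 22.43
ee_pos: [0.5757, 0.1873, 0.1439]
ee_rot: [1.258, 1.216, -1.294]
wrist_force: [-0.2, 0.2, -0.7]
finger_gap: 0.0259
```

```bash
python3 -c "
from h import *
tipst((.5733,.1887,.008))"
```

```text
t22.43 p [0.5757 0.1873 0.1439] yaw -4.6 x [-0.045  0.018 -0.999] q7 -0.63 F [-0.2  0.2 -0.7] M [-0.054 -0.19  -0.056] gap 0.0259
tip [0.5703 0.1895 0.023 ] delta cm [1.48 0.37 0.07]
```

Call:
play_rows(
  deltas=[
    [[0.4,0,0,0,0],[0.4,0,0,0,0],[0.3,0,0,0,0],[0.2,0,0,0,0],[0,0,0,0,0],[0,0,0,0,0]],
  ],
)

```text
clock: 22.93
ee_pos: [0.5756, 0.1878, 0.1303]
ee_rot: [1.26, 1.215, -1.293]
wrist_force: [0.5, 0.7, -0.0]
finger_gap: 0.026
```

```bash
python3 -c "
from h import *
tipst((.5733,.1887,.008))"
```

```text
t22.93 p [0.5756 0.1878 0.1303] yaw -4.6 x [-0.043  0.018 -0.999] q7 -0.64 F [ 0.5  0.7 -0. ] M [-0.05  -0.169  0.027] gap 0.0260
tip [0.5704 0.19   0.0094] delta cm [0.13 0.31 0.11]
```

Call:
play_rows(
  deltas=[
    [[0.1,0,0,0,0],[0,0,0,0,0],[0,0,0,0,35],[0,0,0,0,40],[0,0,0,0,60],[0,0,0,0,70],[0,0,0,0,80],[0,0,0,0,80],[0,0,0,0,80],[-0.5,0,0,0,80],[-1,0,0,0,80],[-1.5,0,0,0,80],[-2,0,0,0,80],[-2,0,0,0,80],[-2,0,0,0,80],[-2,0,0,0,80],[-1,0,0,0,80],[0,0,0,0,80],[0,0,0,0,80]],
  ],
)

```text
clock: 24.52
ee_pos: [0.5813, 0.1861, 0.2618]
ee_rot: [1.262, 1.214, -1.289]
wrist_force: [0.1, 0.0, -1.0]
finger_gap: 0.0699
```

Run:
```python
from h import *
st()
S=cams.camera_info("scene");D=cams.camera_info("side")
a=cams.read_camera("scene");b=cams.read_camera("side")
for im,r in ((a,(260,165,330,230)),(b,(280,170,330,230))):
    x0,y0,x1,y1=r;m=np.zeros(im.shape[:2],np.uint8);m[y0:y1,x0:x1]=mask(im,(3,150,90),(16,255,255))[y0:y1,x0:x1];print(blobs(m,30))
o=np.hstack([cv2.resize(a[150:260,255:325],(382,600),interpolation=2),cv2.resize(a[145:215,310:420],(418,266),interpolation=2) if 0 else cv2.copyMakeBorder(cv2.resize(a[145:215,310:420],(418,266),interpolation=2),0,334,0,0,0)])
cv2.imwrite("pics/e1.png",o)
```

```text
t24.52 p [0.5813 0.1861 0.2618] yaw -4.5 x [-0.039  0.02  -0.999] q7 -0.59 F [ 0.1  0.  -1. ] M [-0.045 -0.098 -0.008] gap 0.0699
[([281, 181, 14, 30, 364], [287.6, 195.5])]
[([293, 187, 14, 32, 398], [299.3, 202.2])]
```

View pics/e1.png

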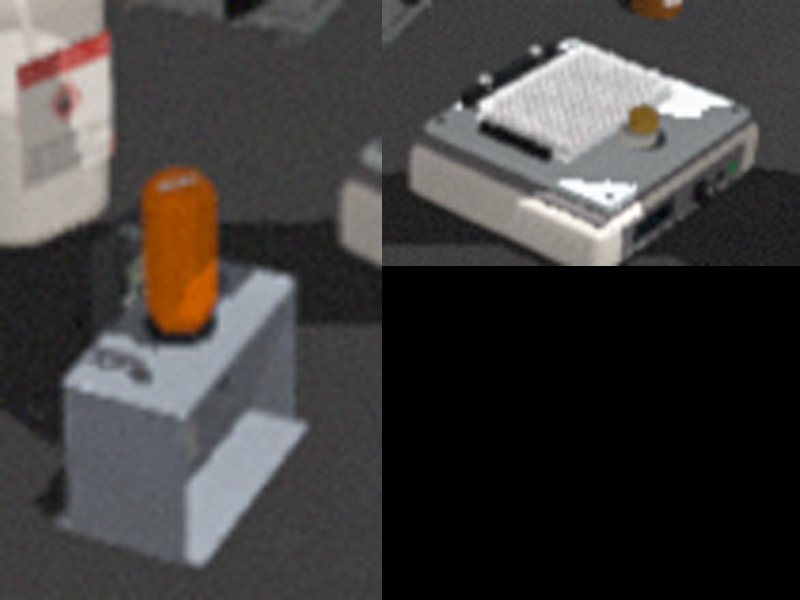

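The driver stands upright with its collar down: orange blob at (287.6,195.5), against (287.9,195.3) at the start. The plate is square, the screw is turned, and the gripper is clear. Handing in.

```bash
python3 -c "
from station import ctrl
print(ctrl.job_done())"
```

```text
the job is handed in; nothing more can be done
None
```

The plate is clamped, the driver is back in its stand, and I handed the job in at about 24.6 s of the 61 s allowed. No verdict is reported, so this rests on my own checks.

- **Clamping:** I gripped the driver on its flats and seated the blade in the slot, with the tip about 15.7 mm above the platform. I turned it clockwise in small steps. Drag read about 0.07–0.08 N m at pauses, and the cam met the plate after roughly 35° of turning.
- **Final torque:** I stopped with the torque averaging about 0.175 N m at a pause, inside the firm band. Two of the eight single readings were 0.21 N m; noise is about ±0.03. The reading one step earlier was slightly low for its angle (0.146 against 0.152 N m before it).
- **Lifting out:** I backed off half the play until the torque read near zero, then lifted the blade out.
- **Last checks:** In the scene view the driver stands upright with its collar on the sheet, within half a pixel of where it started. The plate looks square, and the gripper was open and about 12 cm above the driver's grip.
- **Not checked:** I could not measure the cam force directly, and the timer and tape roll were not re-measured, though the arm never went near them. The tool was tilted about 0.04 rad while putting the driver back.

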